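# Lock the orange port cover of the card creaser

### The job

The card creaser on the cutting mat has two round port covers, each with a spring-loaded quarter-turn wing fastener that is still open. Lock the one with the orange wing: turn the wing into line with the slot in its collar (the white marks), push it fully in, give it a quarter turn clockwise seen from above, and let go so that it stays in. Leave the grey fastener open.

Things in the scene. Friction and masses are not known exactly. Their poses are not given: they have to be found in the camera images.
- orange_lock: Orange fastener's fixed part, on the white creaser's flat top (60 mm up): dark green disc 110 mm across, 3 mm thick, with a dark collar 60 mm across, 12 mm tall. Origin: underside centre, on the fastener's axis; z up, x along the collar's black slot (40 x 14 mm, white marks at its ends). Above it stands the orange wing, a blade 46 long, 12 thick: while up, from 26 to 62 mm above the origin.
- orange_turn (a joint): Wing angle (rad) about the vertical axis, + clockwise from above; blade heading = heading of orange_lock's x minus it. 0: along the slot, where alone (within about 0.25) it can be pushed in. Range -0.5 to 1.65, starts 0.6 to 1.05, friction 0.04 N m, stays where left. Pushed in, 1.57 is locked.
- orange_press (a joint): How far the wing is pushed down (m): 0 up, 0.013 fully in. A spring lifts it with 3 N (up) to 8.5 N (in). Out of line it stops after 0.001, since the brass cross bar under the blade meets the collar. It must be deeper than 0.0095 to be turned; once turned and released it rises to about 0.009 and stays.
- grey_press (a joint): The same travel (m) of the other fastener on the creaser, alike but with a grey wing, its axis 130 to 185 mm from the orange one: 0 up (open). It should stay up.

How it is judged:
On the way:
1. the orange wing is pushed in while in line with the slot (value of joint orange_press above 0.009 m and value of joint orange_turn below 0.5 rad), for 0.05 s.
At the end, for the whole second after the job is handed in: The orange wing stays in by itself (at least 7 mm below its raised position), turned clockwise at least 63 degrees (1.1 rad) from the slot's direction, at rest and released; the grey wing is still up (less than 6 mm down) (value of joint orange_turn above 1.1 rad and value of joint orange_press above 0.007 m and velocity of joint orange_turn between -0.1 and 0.1 rad/s and value of joint grey_press below 0.006 m); the robot touches nothing.
It fails at once if the grey fastener is pushed in (value of joint grey_press above 0.006 m).
It also fails if it takes over 35 s, if anything falls off the work surface, if the arm or the gripper's body presses on something with over 40 N, if the wrist force passes 120 N, or if a joint passes its speed limit or range.

### The arm

A 6-joint arm with a two-finger parallel gripper is mounted at the origin on the work surface. World frame = base frame: x ahead of the robot, y to its left, z up, the work surface at z = 0. Lengths are in m, angles in rad, forces in N, time in s.
With the tool pointing down it reaches from about 0.35 to 0.775 m from the base axis. Payload 5.5 kg.
Tool frame: the origin (TCP) lies at the very end of the fingers, on their centre line; the grasp point (between the pads) lies 19 mm behind it; z points along the fingers, y is the direction in which the jaws open and shut (so a half turn about z gives the same grasp; the last joint's range is limited). The gripper opens to 85 mm and grips with 20 to 120 N. Pads are 22 mm wide; open, the fingers measure 114 mm over their backs; the gripper's body (76 mm by 85 mm) begins 54 mm behind the grasp point. The pads swing forward as they close: fully open they stand 13 mm farther back than shut.
Start: joints at [-1.303, 0.313, 0.046, 1.304, 0, 1.431], TCP at [0.228, -0.528, 0.231] pointing down, gripper open.
Joint ranges: [-2.76, 2.76], [-0.86, 1.69], [-1.03, 1.26], [-2.2, 2.34], [-1.47, 1.5], [-3.14, 3.14]. Speed limits (rad/s): [2.57, 2.57, 3.14, 3.14, 3.14, 3.14].

### API

Orientations are given as a unit quaternion [w, x, y, z].
In Python, from workcell import get_state, vision, workorder, silhouettes, tip_of gives the robot as it stands.
- The arm moves only by the shell command python3 -m inch 'ROWS' [FORCE]. ROWS is JSON, a list of rows, each a list of 7 numbers: the shift along the tool's x, y, z in cm, then the turn, a rotation vector about the tool's x, y, z in degrees, then the finger opening in cm, from 0 to 8.54. In form: [[dx, dy, dz, rx, ry, rz, hand], ...]. A call has 1 to 5 rows; each row shifts and turns the commanded pose from where the row before left it, along the tool's axes as they then stand; what a row does not reach is not made up. A row lasts 1/10 s, in which the tool goes at most 50 mm and 8.59 degrees, less where a joint would pass 70% of its speed; a pose out of reach is approached as far as the arm can. A call with a gripper value outside its range is refused whole. The fingers move at their own pace and stop on an object; FORCE is the grip in N (left out, the last holds). Time passes only in rows, so rows that do not move let the fingers close. It gives the time, the measured TCP pose, the force and the opening at its end, in the units of the state.
- get_state(): the state, without advancing time (a new reading comes with each control period).
- vision.read_camera(name): name is "scene" or "top" or "wrist"; returns a dict with "pixels" (384x512x3 uint8, red, green, blue), "depth" (384x512 float32, m along the optical axis (not along the pixel's ray), 0 where there is no reading), "mtx" (3x3 intrinsics, pixels), "k1" (the pictures are not rectified: a ray, as slopes to the right and down, at radius r is drawn at 1 + k1 r^2 times it, then the intrinsics apply), "T" (4x4, takes a point from camera to world coordinates); the wrist camera has in their place "tool_from_camera" (4x4, takes a point from camera to tool coordinates, whose origin is the TCP and whose axes are the flange's). Camera axes: x right, y up, looking along -z (the intrinsics and any distortion apply to the point x, -y, -z); pixel columns grow to the right and rows downward; lengths in m; the calibration is good to about 2 mm. A picture is of the moment at which its call begins: read the wrist's pose just before it.
- workorder.hand_in(): hands the job in, once; it reports no verdict.
Trained networks look in a picture, given as the dict that the camera call returned (one of the last four; its "shot" number tells which), for a name from the list of things; names that differ only in an ending like _2 or _b are one class to them, and where a whole thing is asked for, a point or a joint stands for the part that bears it (a point fixed in the world has none). Each returns a list of dicts, best first, with "confidence" (0 to 1); they miss things now and then, are a little off and sometimes report something else, mostly with a low value. They report only what shows in the picture. A call takes as long as a camera call.
- silhouettes(picture, label): "mask" (384x512 bool, what is visible of it) and "location" ([column, row] in pixels, amid what is visible of it).
- tip_of(picture, label): "location" ([column, row] in pixels: a listed point, or the origin of a listed thing).
The state is a dict: "clock": time; "joint_pos": joint angles; "qvel": joint speeds; "tau": joint torques, N m; "tcp_pos": TCP position; "orientation": TCP orientation; "wrist_force": force on the tool from outside, world axes, zero at the start; "ft_torque": the same for the moment, N m; "finger_gap": finger opening in m.
Only numpy, scipy, OpenCV 4.12 (cv2) and the standard library are available. Lean on these libraries where they do the work, as an engineer would, in place of code of your own. Each camera call takes 0.05 s, during which the arm holds its last target.

## Working session

There is one attempt and no reset: what is moved stays moved. The work goes in short steps, Python scripts to look and compute and a shell command to move; the robot and the scene stay as the last step left them, time stands still between calls to the robot, and variables do not carry over. Pictures are saved under pics/ and viewed, and the job is handed in when it is done.

```bash
ls; mkdir -p pics; cat > h.py <<'E'
import numpy as np, cv2
from workcell import get_state, vision, workorder, silhouettes, tip_of
from scipy.spatial.transform import Rotation as R
def Ttool(s):
    T=np.eye(4); q=s["orientation"]; T[:3,:3]=R.from_quat([q[1],q[2],q[3],q[0]]).as_matrix(); T[:3,3]=s["tcp_pos"]; return T
def shot(name,fn=None):
    s=get_state(); p=vision.read_camera(name)
    if "T" not in p or name=="wrist": p["W"]=Ttool(s)@np.array(p["tool_from_camera"])
    else: p["W"]=np.array(p["T"])
    if fn: cv2.imwrite("pics/"+fn,p["pixels"][:,:,::-1])
    return p
def rays(p,uv):
    uv=np.asarray(uv,float).reshape(-1,2); K=np.array(p["mtx"])
    d=cv2.undistortPoints(uv[:,None,:],K,np.array([p["k1"],0,0,0.]))[:,0]
    return np.c_[d[:,0],-d[:,1],-np.ones(len(d))]
def at_depth(p,uv):
    uv=np.asarray(uv).reshape(-1,2).astype(int); r=rays(p,uv); z=p["depth"][uv[:,1],uv[:,0]]
    c=r*z[:,None]; return c@p["W"][:3,:3].T+p["W"][:3,3], z
def at_z(p,uv,h):
    r=rays(p,uv)@p["W"][:3,:3].T; o=p["W"][:3,3]
    return o+r*((h-o[2])/r[:,2])[:,None]
def proj(p,X):
    X=np.asarray(X,float).reshape(-1,3); c=(X-p["W"][:3,3])@p["W"][:3,:3]
    a=np.c_[c[:,0]/-c[:,2],-c[:,1]/-c[:,2]]; a*=1+p["k1"]*(a**2).sum(1,keepdims=True)
    K=np.array(p["mtx"]); return a@K[:2,:2].T+K[:2,2]
E
python3 - <<'E'
from h import *
print(get_state())
for n in ["scene","top","wrist"]:
    p=shot(n,n+"0.png")
    print(n,p["W"][:3,3],p["k1"])
    for l in ["orange_lock","orange_turn"]:
        for d in tip_of(p,l)[:2]: print(l,"tip",d)
        for d in silhouettes(p,l)[:2]: print(l,"sil",d["location"],d["confidence"],d["mask"].sum())
E
```

```text
pics
{'clock': 0.0, 'joint_pos': array([-1.30260104e+00,  3.14011472e-01,  4.49601608e-02,  1.30356490e+00,
       -2.13861592e-05,  1.43123275e+00]), 'qvel': array([-0.00132897,  0.00090126,  0.00100898, -0.00099171,  0.00049785,
       -0.00253324]), 'tau': array([ 9.11287880e-04, -4.80624604e+01,  2.98535156e+01,  1.92586309e-02,
        1.03658880e-05,  3.85384695e-06]), 'tcp_pos': array([ 0.227887  , -0.52736231,  0.23039485]), 'orientation': array([-9.07374899e-04,  9.79288073e-01,  2.02469855e-01, -6.91544211e-05]), 'wrist_force': array([-0.02554601,  0.34151286,  0.2572034 ]), 'ft_torque': array([ 0.00065124, -0.02045058, -0.05243725]), 'finger_gap': 0.08526082510716132}
scene [0.83839328 0.42608392 0.55754246] -0.10260878931179983
orange_lock tip {'location': [243.2, 177.5], 'confidence': 0.57}
orange_lock sil [244.2, 172.4] 0.64 2820Traceback (most recent call last):
  File "<stdin>", line 7, in <module>
ValueError: it knows: orange_lock
```

```bash

python3 - <<'E'
from h import *
for n in ["scene","top","wrist"]:
    p=shot(n,n+"0.png")
    for l in ["orange_lock"]:
        for d in tip_of(p,l)[:2]: print(n,"tip",d,at_z(p,d["location"],.06))
        for d in silhouettes(p,l)[:2]: print(l,"sil",d["location"],d["confidence"],d["mask"].sum())
E
```

```text
scene tip {'location': [246.5, 174.7], 'confidence': 0.63} [[ 0.51285284 -0.04314595  0.06      ]]
orange_lock sil [245.7, 171.3] 0.87 2902
top tip {'location': [303.1, 203.1], 'confidence': 0.8} [[ 0.51645911 -0.03969107  0.06      ]]
orange_lock sil [304.3, 203.8] 0.93 2681
```

View pics/scene0.png

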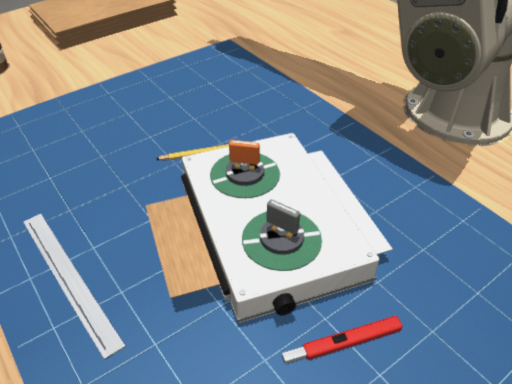

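View pics/top0.png

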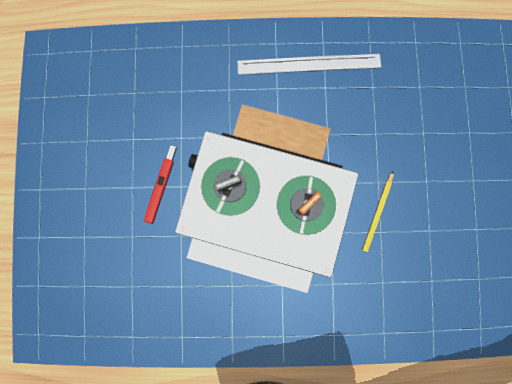

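View pics/wrist0.png

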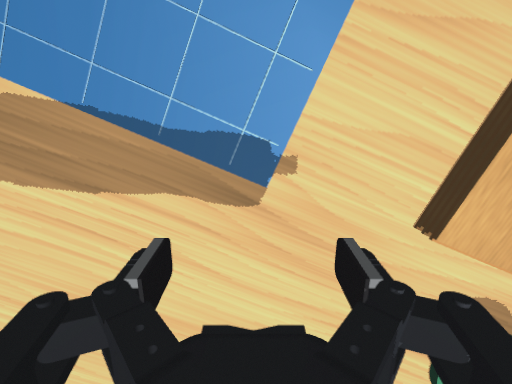

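The scene and top views show the creaser with the orange fastener at about (305,205) in the top view and the grey one at (230,186). The white marks run nearly vertically in the top view, and the blade is tilted clockwise from them. Next I'll measure the axis, slot and blade.

```bash
cat > meas.py <<'E'
from h import *
def measure(p,c,hb=.118,rad=50):
    im=p["pixels"]; hsv=cv2.cvtColor(im,cv2.COLOR_RGB2HSV); H,S,V=[hsv[...,i].astype(int) for i in range(3)]
    yy,xx=np.mgrid[:384,:512]
    # world-radius limit
    P=at_z(p,np.c_[xx.ravel(),yy.ravel()],.063); rr=np.hypot(P[:,0]-c[0],P[:,1]-c[1]).reshape(384,512)
    g=(H>50)&(H<90)&(S>80)&(rr<.07)
    if g.sum()>50:
        cs=max(cv2.findContours(g.astype(np.uint8),cv2.RETR_EXTERNAL,cv2.CHAIN_APPROX_NONE)[0],key=len)
        h=cv2.convexHull(np.vstack([k for k in cv2.findContours(g.astype(np.uint8),cv2.RETR_EXTERNAL,cv2.CHAIN_APPROX_NONE)[0]]))[:,0]
        w=at_z(p,h,.063)[:,:2]
        A=np.c_[2*w,np.ones(len(w))]; s=np.linalg.lstsq(A,(w**2).sum(1),rcond=None)[0]
        print("disc centre",s[:2],"r",np.sqrt(s[2]+s[0]**2+s[1]**2)); c=s[:2]
    P2=P.reshape(384,512,3); r2=np.hypot(P2[...,0]-c[0],P2[...,1]-c[1])
    m=(S<60)&(V>150)&(r2<.052)&(r2>.033)
    q=P2[m][:,:2]-c
    a=np.arctan2(q[:,1],q[:,0]); dbl=np.angle(np.exp(2j*a).mean())/2
    d=np.array([np.cos(dbl),np.sin(dbl)])
    n,ww,v=None,*np.linalg.eigh(np.cov(q.T)); print("marks n",m.sum(),"heading",np.degrees(dbl),"pca",np.degrees(np.arctan2(v[1,1],v[0,1])))
    o=(H<18)&(S>150)&(V>120)&(rr<.08)
    if o.sum():
        B=at_z(p,np.c_[xx[o],yy[o]],hb)[:,:2]; mu=B.mean(0); ww,v=np.linalg.eigh(np.cov(B.T))
        print("blade n",o.sum(),"c",mu,"heading",np.degrees(np.arctan2(v[1,1],v[0,1]))%180, "ext",np.ptp((B-mu)@v,axis=0))
    return c
E
python3 - <<'E'
from meas import *
p=shot("top"); 
print(measure(p,np.array([.516,-.04])))
im=p["pixels"][150:260,190:360]; cv2.imwrite("pics/topz.png",cv2.resize(im,None,fx=4.5,fy=4.5,interpolation=cv2.INTER_CUBIC)[:,:,::-1])
print(at_depth(p,[[270,195],[305,205],[240,215]]))
T=Ttool(get_state());print(T)
E
```

```text
disc centre [ 0.51348353 -0.04481875] r 0.053210948268524766
marks n 84 heading -12.390153240169175 pca 167.80232123443147
blade n 93 c [ 0.51290438 -0.04383937] heading 133.48619171536305 ext [0.01076627 0.04464719]
[ 0.51348353 -0.04481875]
(array([[ 0.53281781,  0.02106473,  0.05897435],
       [ 0.50953427, -0.0360395 ,  0.12256908],
       [ 0.49691888,  0.07732586,  0.05816914]]), array([0.7059417 , 0.6395433 , 0.70418805], dtype=float32))
[[ 9.17993687e-01  3.96594993e-01  4.14661213e-05  2.28056656e-01]
 [ 3.96594994e-01 -9.17993671e-01 -1.73641582e-04 -5.27911421e-01]
 [-3.07997449e-05  1.75847132e-04 -9.99999984e-01  2.31354790e-01]
 [ 0.00000000e+00  0.00000000e+00  0.00000000e+00  1.00000000e+00]]
```

View pics/topz.png

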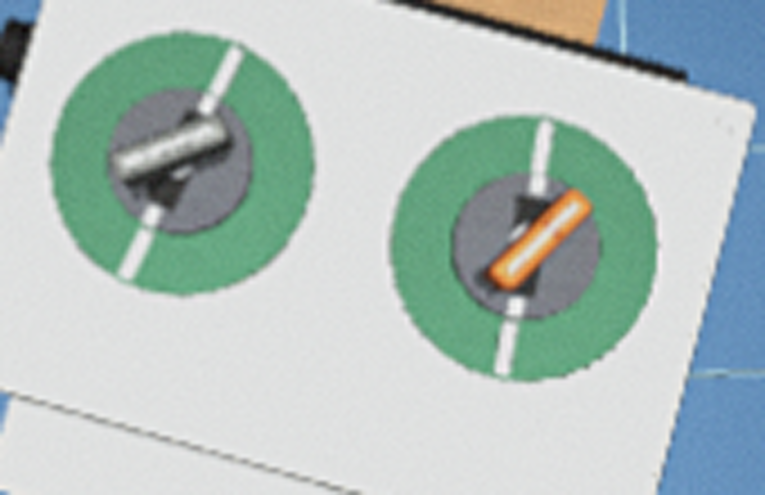

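```bash
python3 -m inch '[[3,-2.2,0,0,0,0,5],[3,-2.2,0,0,0,0,5],[3,-2.2,0,0,0,0,5],[3,-2.2,0,0,0,0,5],[3,-2.2,0,0,0,0,5]]' 40
python3 -m inch '[[3,-2.2,0,0,0,0,5],[3,-2.2,0,0,0,0,5],[3,-2.2,0,0,0,0,5],[3,-2.2,0,0,0,0,5],[3,-2.2,0,0,0,0,5]]'
python3 -m inch '[[3,-2.2,0,0,0,0,5],[3,-2.2,0,0,0,0,5],[3,-2.2,0,0,0,0,5],[3,-2.2,0,0,0,0,5],[0,0,0,0,0,-8,5]]'
python3 -m inch '[[0,0,0,0,0,-8.5,5],[0,0,0,0,0,-8.5,5],[0,0,0,0,0,-8.5,5],[0,0,0,0,0,-8.5,5],[0,0,0,0,0,-8.5,5]]'
python3 -m inch '[[0,0,0,0,0,-8.5,5],[0,0,0,0,0,-8.5,5],[0,0,0,0,0,-8.5,5],[0,0,0,0,0,-8.5,5],[0,0,0,0,0,-8.5,5]]'
python3 -m inch '[[0,0,0,0,0,-8.5,5],[0,0,0,0,0,-8.5,5],[0,0,0,0,0,0,5]]'
python3 - <<'E'
from meas import *
s=get_state();T=Ttool(s);print(s["clock"],s["joint_pos"],T)
p=shot("wrist","w1.png")
measure(p,np.array([.5135,-.0448]))
d=np.array([.5133,-.0445,T[2,3]])-T[:3,3]; print("shift tool",T[:3,:3].T@d,"x heading",np.degrees(np.arctan2(T[1,0],T[0,0])))
E
```

```text
clock: 1.15
tcp_pos: [0.3227, -0.3662, 0.2315]
orientation: [0.0, 0.979, 0.202, 0.0]
wrist_force: [0.3, 0.3, 0.8]
finger_gap: 0.0499
clock: 1.65
tcp_pos: [0.4168, -0.2056, 0.2316]
orientation: [0.0, 0.979, 0.202, 0.0]
wrist_force: [0.5, -0.2, 0.2]
finger_gap: 0.0497
clock: 2.15
tcp_pos: [0.4931, -0.0752, 0.2314]
orientation: [-0.0, 0.962, 0.274, 0.001]
wrist_force: [0.4, 0.2, -0.7]
finger_gap: 0.05
clock: 2.65
tcp_pos: [0.4915, -0.0785, 0.2314]
orientation: [0.0, 0.797, 0.603, 0.0]
wrist_force: [0.1, -0.4, 0.1]
finger_gap: 0.0499
clock: 3.15
tcp_pos: [0.4915, -0.0786, 0.2314]
orientation: [0.0, 0.525, 0.851, -0.0]
wrist_force: [-0.2, -0.7, -0.2]
finger_gap: 0.0501
clock: 3.45
tcp_pos: [0.4915, -0.0786, 0.2314]
orientation: [0.0, 0.396, 0.918, -0.0]
wrist_force: [0.9, -0.3, 0.3]
finger_gap: 0.0499
3.45 [-3.19941098e-01  1.63345199e-01 -1.48522186e-01  1.25870217e+00
 -5.94362952e-05  4.93583544e-01] [[-6.86941275e-01  7.26712905e-01  1.96567992e-04  4.91452527e-01]
 [ 7.26712896e-01  6.86941301e-01 -1.27741394e-04 -7.85721209e-02]
 [-2.27861992e-04  5.50976592e-05 -9.99999973e-01  2.31366603e-01]
 [ 0.00000000e+00  0.00000000e+00  0.00000000e+00  1.00000000e+00]]
disc centre [ 0.51418025 -0.04429161] r 0.05404618158501404
marks n 219 heading -13.232318452517212 pca 167.0814981970059
blade n 406 c [ 0.51321255 -0.04320753] heading 132.73810692762507 ext [0.01179338 0.04602995]
shift tool [ 9.75271896e-03  3.92823873e-02 -5.79063818e-08] x heading 133.38847071518808
```

View pics/w1.png

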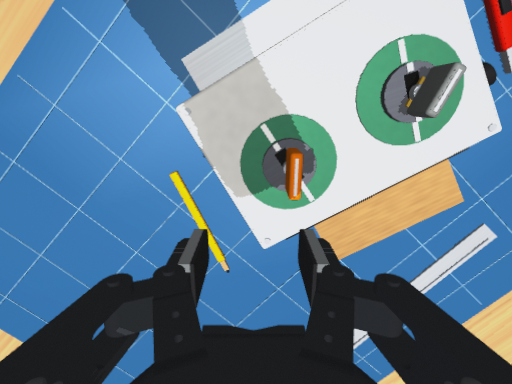

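The wrist view has the blade at (295,173), upright in the image and so parallel to the pads. Its position agrees with the top camera to about 1 mm, so I'll move over it, lower and grip.

```bash
python3 -m inch '[[0.5,2,0,0,0,0,5],[0.5,1.95,0,0,0,0,5],[0,0,3,0,0,0,5],[0,0,3,0,0,0,5],[0,0,0,0,0,0,5]]' 40
python3 - <<'E'
from meas import *
s=get_state();T=Ttool(s)
p=shot("wrist","w2.png")
measure(p,np.array([.5135,-.0448]))
d=np.array([.5138,-.0442,.092])-T[:3,3]; print("shift tool",T[:3,:3].T@d,"x heading",np.degrees(np.arctan2(T[1,0],T[0,0])))
E
```

```text
clock: 4.0
tcp_pos: [0.5105, -0.0433, 0.1677]
orientation: [-0.004, 0.397, 0.918, -0.001]
wrist_force: [-0.5, -0.2, -0.5]
finger_gap: 0.0499
disc centre [ 0.51423176 -0.04440751] r 0.054153416913651636
marks n 345 heading -17.033188397326906 pca 163.71243612552163
blade n 635 c [ 0.51372467 -0.04397477] heading 132.93441854651607 ext [0.01129567 0.04635866]
shift tool [-0.00333225  0.00209072  0.07564086] x heading 133.21197805150442
```

View pics/w2.png

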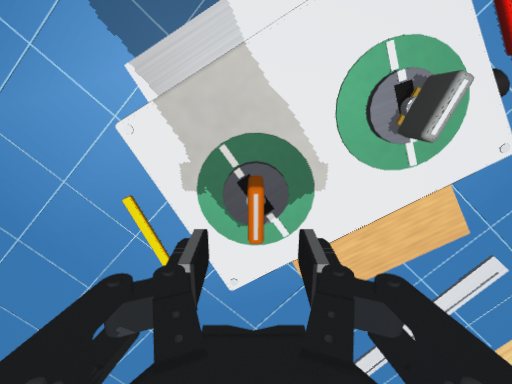

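Blade at (256,210), centred between the pads. Lowering.

```bash
python3 -m inch '[[0,0,2.5,0,0,0,5],[0,0,2.5,0,0,0,5],[0,0,1,0,0,0,5],[0,0,0,0,0,0,5]]' 40
python3 - <<'E'
from meas import *
s=get_state();T=Ttool(s)
d=np.array([.5138,-.0442,.092])-T[:3,3]; print(s["wrist_force"],"shift tool",T[:3,:3].T@d,"x heading",np.degrees(np.arctan2(T[1,0],T[0,0])))
E
```

```text
clock: 4.45
tcp_pos: [0.513, -0.0443, 0.1113]
orientation: [-0.001, 0.396, 0.918, -0.0]
wrist_force: [-1.2, -0.4, 0.8]
finger_gap: 0.05
[-1.21947257 -0.38449377  0.78655227] shift tool [-0.00052741  0.00067228  0.01928895] x heading 133.2975359098296
```

```bash
python3 -m inch '[[0,0.05,1,0,0,0,5],[0,0,0.9,0,0,0,5],[0,0,0,0,0,0,1],[0,0,0,0,0,0,0.5],[0,0,0,0,0,0,0.5]]' 40
python3 -m inch '[[0,0,0,0,0,0,0.5],[0,0,0,0,0,0,0.5],[0,0,0,0,0,0,0.5]]' 40
python3 - <<'E'
from meas import *
s=get_state();T=Ttool(s)
d=np.array([.5138,-.0442,.092])-T[:3,3]; print(s["wrist_force"],s["finger_gap"],"shift tool",T[:3,:3].T@d,"x heading",np.degrees(np.arctan2(T[1,0],T[0,0])))
p=shot("wrist","w3.png")
E
```

```text
clock: 4.95
tcp_pos: [0.5136, -0.0441, 0.0927]
orientation: [0.0, 0.396, 0.918, -0.0]
wrist_force: [-1.2, -0.4, 2.3]
finger_gap: 0.0111
clock: 5.25
tcp_pos: [0.5137, -0.0441, 0.0926]
orientation: [0.0, 0.396, 0.918, -0.0]
wrist_force: [-2.4, -1.9, 1.9]
finger_gap: 0.0113
[-2.42936249 -1.91328086  1.90942971] 0.011307346547777493 shift tool [-1.68469634e-04  3.07441423e-05  6.29809257e-04] x heading 133.35424712165405
```

View pics/w3.png

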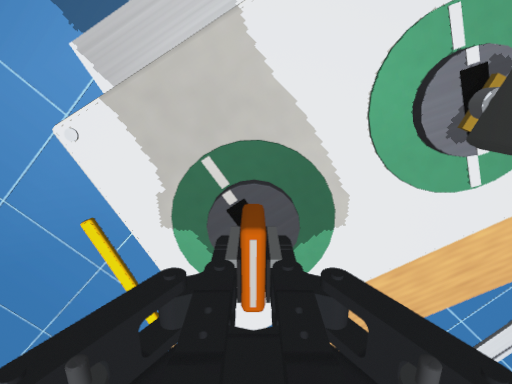

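Gripped, with the blade clamped between the pads. Now I'll turn it 34° counterclockwise to line up with the slot.

```bash
python3 -m inch '[[0,0,0,0,0,-8.5,0.5],[0,0,0,0,0,-8.5,0.5],[0,0,0,0,0,-8.5,0.5],[0,0,0,0,0,-8.5,0.5],[0,0,0,0,0,0,0.5]]' 40
python3 - <<'E'
from meas import *
s=get_state();T=Ttool(s)
d=np.array([.5138,-.0442,.092])-T[:3,3]; print(s["wrist_force"],s["ft_torque"],s["finger_gap"],"shift tool",T[:3,:3].T@d,"x heading",np.degrees(np.arctan2(T[1,0],T[0,0])))
p=shot("wrist","w4.png")
E
```

```text
clock: 5.8
tcp_pos: [0.5132, -0.0448, 0.0923]
orientation: [-0.0, 0.109, 0.994, -0.001]
wrist_force: [-3.0, -4.0, 2.1]
finger_gap: 0.011
[-2.96591242 -4.04713867  2.07756897] [-0.86185065  0.63908489  0.00401221] 0.010974455373820727 shift tool [-0.00045739  0.00066607  0.00034   ] x heading 167.5170332688593
```

View pics/w4.png

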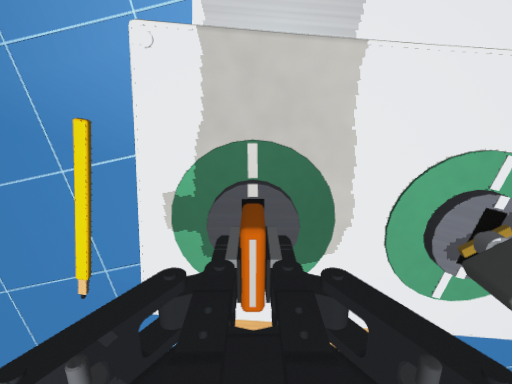

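The blade at (253,260) is in line with the white mark at (253,160) and the slot. Pushing down 13 mm.

```bash
python3 -m inch '[[0,0,0.4,0,0,0,0.5],[0,0,0.4,0,0,0,0.5],[0,0,0.3,0,0,0,0.5],[0,0,0.2,0,0,0,0.5],[0,0,0,0,0,0,0.5]]' 60
python3 -m inch '[[0,0,0,0,0,0,0.5]]'
python3 - <<'E'
from meas import *
s=get_state();T=Ttool(s)
print(s["wrist_force"],s["ft_torque"],s["finger_gap"],T[:3,3])
p=shot("wrist","w5.png"); q=shot("scene"); cv2.imwrite("pics/s5.png",cv2.resize(q["pixels"][100:280,160:360],None,fx=3,fy=3)[:,:,::-1])
E
```

```text
clock: 6.35
tcp_pos: [0.5133, -0.0447, 0.0799]
orientation: [-0.0, 0.11, 0.994, -0.001]
wrist_force: [-5.2, -3.8, 8.0]
finger_gap: 0.011
clock: 6.45
tcp_pos: [0.5133, -0.0448, 0.08]
orientation: [-0.0, 0.11, 0.994, -0.001]
wrist_force: [-4.8, -4.1, 8.2]
finger_gap: 0.0113
[-4.79613238 -4.10967745  8.23913848] [-0.76478724  1.00908879  0.01344931] 0.011293884073578023 [ 0.51328259 -0.04476772  0.07998016]
```

View pics/w5.png

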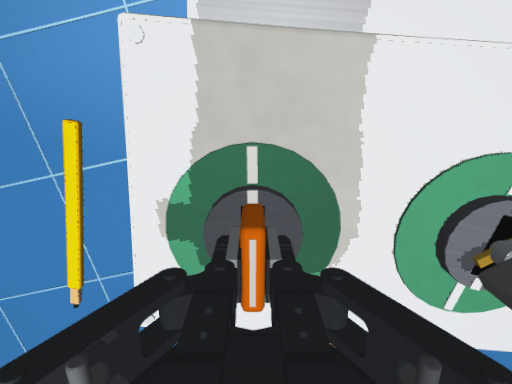

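View pics/s5.png

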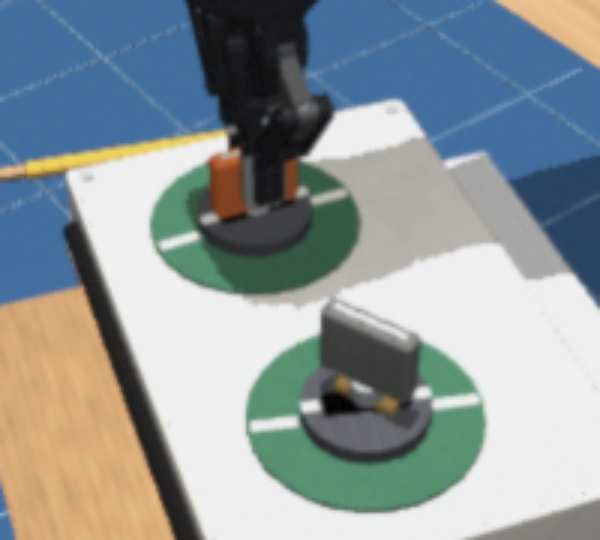

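The wing went in about 12.3 mm at 8.2 N, which matches the spring, and grey is still up. I'll press slightly further and then turn it clockwise.

```bash
python3 -m inch '[[0,0,0.1,0,0,0,0.5],[0,0,0,0,0,8,0.5],[0,0,0,0,0,8,0.5],[0,0,0,0,0,8,0.5]]' 60
python3 - <<'E'
from h import *
s=get_state();T=Ttool(s)
print(s["wrist_force"],s["ft_torque"],s["finger_gap"],T[:3,3],np.degrees(np.arctan2(T[1,0],T[0,0])))
E
```

```text
clock: 6.95
tcp_pos: [0.5136, -0.0443, 0.0797]
orientation: [0.0, 0.317, 0.948, -0.0]
wrist_force: [-5.6, -0.7, 11.8]
finger_gap: 0.0112
[-5.61387394 -0.68330811 11.84752316] [-0.25974792  1.13470149  0.00892798] 0.01123952313762667 [ 0.5135902  -0.04426906  0.07965851] 143.0291234416694
```

```bash
python3 -m inch '[[0,0,0,0,0,8,0.5],[0,0,0,0,0,8,0.5],[0,0,0,0,0,8,0.5],[0,0,0,0,0,8,0.5],[0,0,0,0,0,8,0.5]]' 60
python3 -m inch '[[0,0,0,0,0,8,0.5],[0,0,0,0,0,8,0.5],[0,0,0,0,0,8,0.5],[0,0,0,0,0,0,0.5]]' 60
python3 - <<'E'
from h import *
s=get_state();T=Ttool(s)
print(s["wrist_force"],s["ft_torque"],s["finger_gap"],T[:3,3],np.degrees(np.arctan2(T[1,0],T[0,0])))
p=shot("wrist","w6.png")
E
```

```text
clock: 7.45
tcp_pos: [0.5144, -0.0438, 0.0797]
orientation: [0.001, 0.622, 0.783, 0.001]
wrist_force: [-2.8, -0.4, 10.5]
finger_gap: 0.0112
clock: 7.85
tcp_pos: [0.515, -0.0438, 0.0797]
orientation: [0.001, 0.77, 0.637, 0.001]
wrist_force: [-1.6, -0.2, 8.0]
finger_gap: 0.0108
[-1.60199402 -0.22757855  7.96334516] [ 0.07907468  0.36282939 -0.03577003] 0.01081238661689256 [ 0.51503011 -0.04383145  0.07971591] 79.20813638978514
```

View pics/w6.png

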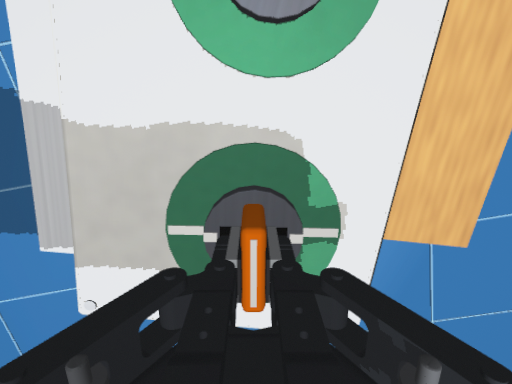

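The blade is now perpendicular to the white marks, after about 88°. Releasing and retreating upward.

```bash
python3 -m inch '[[0,0,0,0,0,0,4],[0,0,0,0,0,0,5],[0,0,0,0,0,0,5],[0,0,0,0,0,0,5],[0,0,-1,0,0,0,5]]'
python3 -m inch '[[0,0,-3,0,0,0,5],[0,0,-4,0,0,0,5],[0,0,-4,0,0,0,5],[0,0,-2,0,0,0,5],[0,0,0,0,0,0,5]]'
python3 - <<'E'
from meas import *
p=shot("wrist","w7.png"); measure(p,np.array([.5138,-.0442]))
q=shot("scene"); cv2.imwrite("pics/s7.png",cv2.resize(q["pixels"][100:280,160:360],None,fx=3,fy=3)[:,:,::-1])
im=q["pixels"];hsv=cv2.cvtColor(im,cv2.COLOR_RGB2HSV)
# blade top height from wrist depth
h=cv2.cvtColor(p["pixels"],cv2.COLOR_RGB2HSV); o=(h[...,0]<18)&(h[...,1]>150)&(h[...,2]>120)
yy,xx=np.nonzero(o); P,z=at_depth(p,np.c_[xx,yy]); k=(np.hypot(P[:,0]-.5138,P[:,1]+.0442)<.03)&(z>0)
print("top z pct",np.percentile(P[k,2],[50,80,95]),k.sum()); print(get_state()["wrist_force"])
E
```

```text
clock: 8.4
tcp_pos: [0.5125, -0.0435, 0.0872]
orientation: [-0.001, 0.77, 0.639, -0.001]
wrist_force: [-0.1, 0.1, 0.8]
finger_gap: 0.0502
clock: 8.9
tcp_pos: [0.5158, -0.0443, 0.2226]
orientation: [0.003, 0.77, 0.639, 0.002]
wrist_force: [-0.5, 0.5, -0.8]
finger_gap: 0.0503
disc centre [ 0.51439749 -0.04437173] r 0.05400183548572542
marks n 196 heading -11.74593569332316 pca 168.14620319143728
blade n 400 c [ 0.51526511 -0.0407826 ] heading 79.20929078180492 ext [0.01120825 0.0443915 ]
top z pct [0.11321795 0.11383462 0.11448684] 399
[ 0.26810738 -0.9002113  -0.14655929]
```

View pics/w7.png

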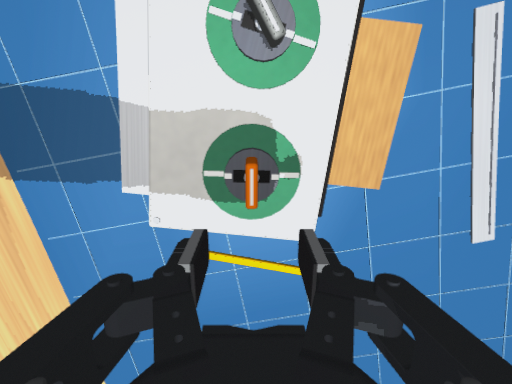

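View pics/s7.png

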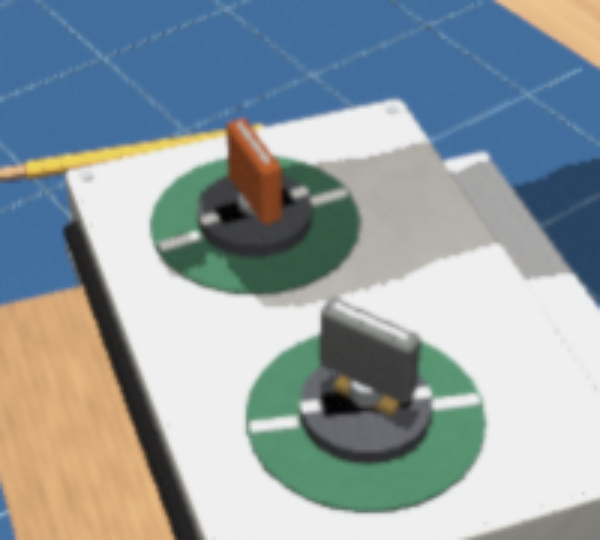

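The orange blade sits across the marks at about 91°. Its top is at 113.5 mm, 9 mm below the raised height, and the cross bar is hidden in the collar. Grey is still up.

```bash
python3 -c "
from workcell import workorder
print(workorder.hand_in())"
```

```text
the job is handed in; nothing more can be done
None
```

The orange fastener is locked, the grey one is still open, and I've handed the job in. I gripped the orange wing, turned it about 34° into line with the slot and pushed it in until it stopped. I then turned it about 88° clockwise, released it and raised the arm clear; the last move ended at 8.9 s.

**Last checks:**
- **Orange wing angle:** it stands about 91° clockwise from the slot, within the few degrees the camera measurements vary.
- **Orange wing depth:** its top is at about 113.5 mm, against about 122.5 mm when raised. That is about 9 mm in, and it held there after release.
- **Grey wing:** it is still up in the pictures, and its fastener was never touched.
- **Contact:** the wrist force was about zero after I backed off, and the gripper is clear of everything.

**Disagreements:** one wrist picture put the slot direction 4° to 5° off the other measurements, probably because the wing partly hid a mark. That is inside the alignment tolerance. The cameras otherwise agreed on the fastener's position to about 1 mm. The network's position from the top camera was about 6 mm off, so I used the fitted disc centre instead.

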